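# Seat a half bottle in the labelling cradle and throw the toggle clamp

### The arm

A 6-joint arm with a two-finger parallel gripper is mounted at the origin on the work surface. World frame = base frame: x ahead of the robot, y to its left, z up, the work surface at z = 0. Lengths are in m, angles in rad, forces in N, time in s.
With the tool pointing down it reaches from about 0.35 to 0.8 m from the base axis. Payload 7.3 kg.
Tool frame: the origin (TCP) lies between the finger pads; the fingertips stand 25 mm ahead of it and the grasp point (between the pads) lies 6 mm ahead of it (r.tip_extent is the distance from the TCP to the fingertips, in m); z points along the fingers, y is the direction in which the jaws open and shut (so a half turn about z gives the same grasp; the last joint's range is limited). The gripper opens to 85 mm and grips with 20 to 120 N. Pads are 22 mm wide; open, the fingers measure 114 mm over their backs; the gripper's body (76 mm by 85 mm) begins 54 mm behind the grasp point. The pads swing forward as they close: fully open they stand 13 mm farther back than shut.
Start: joints at [-1.475, 0.342, 1.524, -0, 1.275, -0.146], TCP at [0.126, -0.51, 0.256] pointing down, gripper open.
Joint ranges: [-2.53, 2.53], [-0.77, 2.02], [0.04, 2.7], [-1, 4.14], [0.28, 2.66], [-3.11, 3.11]. Speed limits (rad/s): [2.57, 2.57, 3.14, 3.14, 3.14, 3.14].

### API

Orientations are given as a unit quaternion [x, y, z, w].
In Python, from workcell import r, command_gripper, optics gives the robot as it stands. The module is installed in compiled form; this text tells all that it offers. Calls block until the motion is done:
- r.reach(position, orientation): joint-space move of the TCP to a pose.
- r.move_straight(position, orientation=None, speed=0.15, max_force=None): straight line of the TCP; orientation=None keeps the orientation; speed is the mean speed in m/s. With max_force (N) it stops when the force on the tool has changed by that much, and returns True; else False.
- r.movej(angles): joint-space move.
- command_gripper(opening, force=None): finger opening in m; force is the grip in N (None keeps the last); returns when the fingers have stopped.
- r.hold(seconds).
- r.solve_ik(position, orientation): joint angles nearest the present ones, or None.
- r.read_state(): the state.
- optics.get_image(name): name is "scene" or "top"; returns (picture, depth): 480x640x3 uint8, red, green, blue; 480x640 float32, m along the optical axis (not along the pixel's ray), 0 where there is no reading.
- optics.camera_model(name): a dict with "K" (3x3 intrinsics, pixels), "R" (3x3) and "t" (3): a world point X has camera coordinates R X + t. Camera axes: x right, y down, z forward; pixel columns grow to the right and rows downward; lengths in m; the calibration is good to about 2 mm. A picture is of the moment at which its call begins. camera_model takes no time and is no camera call.
A pose or a line that the arm cannot do raises r.PlanningError and nothing moves.
- r.finish_job(): hands the job in, once; it reports no verdict.
The state is a dict: "time_s": time; "joint_positions": joint angles; "dq": joint speeds; "tau": joint torques, N m; "eef_pos": TCP position; "eef_rot": TCP orientation; "contact_force": force on the tool from outside, world axes, zero at the start; "torque": the same for the moment, N m; "grip_width": finger opening in m.
Only numpy, scipy, OpenCV 4.12 (cv2) and the standard library are available. Lean on these libraries where they do the work, as an engineer would, in place of code of your own. Each camera call takes 0.05 s, during which the arm holds its last target. There are 200 camera calls.

### The job

A half bottle of wine lies in the wooden labelling cradle, short of the end stop. Push it along the cradle until its base is flush against the end stop, then push the handle of the toggle clamp over past centre so that it snaps shut with its pad on the bottle. Nothing is to be lifted, and the other things on the bench stay where they are.

Things in the scene. Friction and masses are not known exactly. Their poses are not given: they have to be found in the camera images.
- cradle: Fixed dark wood cradle. Origin: on the bench below the middle of the end stop's face. Its y axis runs from that face along the cradle towards the bottle's mouth, x across, z up. Base board 140 x 360 x 15 mm, y -100 to +260 mm. The bottle lies on two pale dowels, y 0 to 250 mm, tops 33 mm above the bench. The end stop is 90 mm wide, 12 mm thick (y -12 to 0), its top 85 mm above the bench.
- bottle: The lying half bottle; origin at the centre of its base, on its axis, 56 mm above the bench. Dark glass, no label, 235 mm long; body 60 mm wide for 140 mm, neck with foil capsule 28 mm; 0.45 to 0.8 kg; slides along the dowels at about 3 to 7 N. It starts 25 to 90 mm from the end stop; touching it, the base is at y = 0 in the cradle's frame.
- bottle_mouth (a point): Centre of the flat top (28 mm disc) of the bottle's neck, on its axis, 235 mm from the base and 56 mm above the bench.
- clamp_hinge (a point): Middle of the hinge line of the steel toggle clamp that stands behind the end stop: 30 mm behind the stop's face (cradle y = -30 mm), 110 mm above the bench, the line running along the cradle's x. The hinge sits between two steel cheeks 44 mm wide over all and 123 mm high.
- clamp (a joint): Angle of the clamp lever (handle and arm in one piece), rad: 0 open as at the start, handle leaning 30 degrees from upright away from the bottle (cradle -y), arm raised; about 1.05 shut, handle leaning 30 degrees past upright towards the bottle, arm level over it. Below 0.5 it springs back open, above 0.5 it snaps shut. It takes about 3 N at the handle's end at first, then less.
- handle_end (a point): Centre of the rounded end of the clamp's handle, 110 mm from the hinge line; the black grip is 18 mm thick, 60 mm long and reaches 9 mm beyond this point. Open: y = -85 mm in the cradle's frame; shut: about y = +25 mm; in both about 205 mm above the bench, upright (half-way) 220 mm.
- clamp_pad (a point): Centre of the pressing face of the round rubber pad, 22 mm in diameter, under the end of the clamp arm, 74 mm out from the hinge line. Shut, it presses on top of the bottle 44 mm from the end stop with about 5 N.
- tumbler: Bystander: white ceramic beaker, 68 mm wide, 90 mm high; origin under its centre.
- tall_bottle: Bystander: full-size wine bottle standing, 75 mm wide, 295 mm high; origin under its centre.
- spare_half: Bystander: labelled half bottle standing, 60 mm wide, 235 mm high; origin under its centre.
- cork: Bystander: cork standing on the cradle's board beside the bottle, 23 mm wide, 44 mm high; origin under its centre.
- paste_jar: Bystander: white jar with a steel lid, 68 mm wide, 70 mm high; origin under its centre.
- label_box: Bystander: flat cardboard box, 70 x 100 x 30 mm; origin under its centre.
- brush: Bystander: hand brush lying on the bench, its handle along its x axis; origin near its middle.

How it is judged:
By the outcome, as a careful person would: the job done as asked, in the order asked, and still so for the second after the job is handed in, with the robot touching nothing.
It also fails if it takes over 48 s, if anything falls off the work surface, if the arm or the gripper's body presses on something with over 40 N, if the wrist force passes 120 N, or if a joint passes its speed limit or range.

## Working session

There is one attempt and no reset: what is moved stays moved. The work goes in short steps, each a Python script; the robot and the scene stay as the last script left them, time stands still between calls to the robot, and variables do not carry over. Pictures are saved under pics/ and viewed, about 8 in all and at most 12, crops included, and the job is handed in when it is done.

```bash
mkdir -p pics
python3 - <<'E'
from workcell import r, optics
import cv2, numpy as np
for n in("scene","top"):
    p,d=optics.get_image(n); cv2.imwrite(f"pics/{n}0.png",p[...,::-1]); np.save(f"{n}0.npy",d)
    m=optics.camera_model(n); print(n,np.round(m["K"],1).tolist(),np.round(m["R"],3).tolist(),np.round(m["t"],3), "pos",np.round(-m["R"].T@m["t"],3),(d>0).mean())
E
```

```text
scene [[512.7, 0.0, 317.7], [0.0, 512.7, 242.8], [0.0, 0.0, 1.0]] [[-0.875, 0.484, 0.016], [0.346, 0.649, -0.677], [-0.338, -0.587, -0.735]] [ 0.534 -0.048  1.124] pos [0.865 0.433 0.785] 0.995986328125
top [[459.3, 0.0, 317.0], [0.0, 459.3, 232.8], [0.0, 0.0, 1.0]] [[-0.012, -1.0, 0.0], [-0.987, 0.012, -0.162], [0.162, -0.002, -0.987]] [-0.058  0.59   0.797] pos [ 0.452 -0.064  0.883] 0.996064453125
```

View pics/scene0.png

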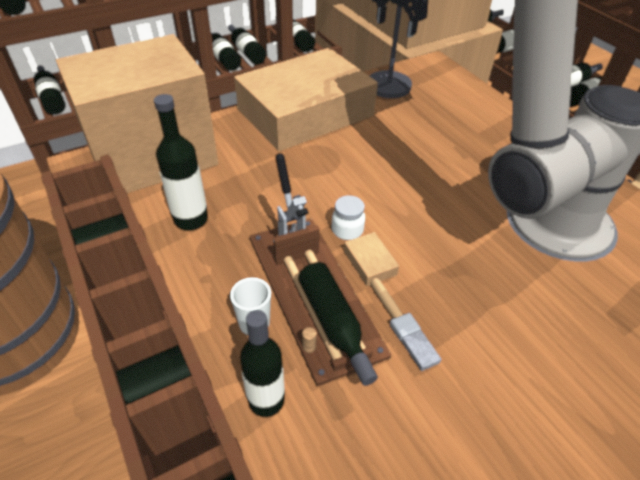

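View pics/top0.png

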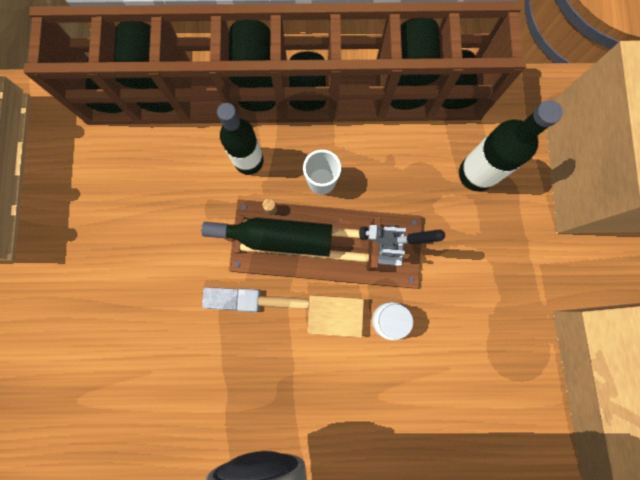

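The scene view shows the bottle's mouth at (365,372), the handle end at (281,158) and the jar at (348,215). In the top view the mouth is at (203,229), the handle end at (441,236), and the board corners are about (238,201), (424,216), (418,287) and (231,271). I'll measure these from the depth data.

```bash
cat > h.py <<'E'
from workcell import r, command_gripper, optics
import cv2, numpy as np
def cloud(n,d):
    m=optics.camera_model(n); K,R,t=m["K"],np.array(m["R"]),np.array(m["t"])
    v,u=np.mgrid[:480,:640]
    c=np.stack([(u-K[0][2])/K[0][0]*d,(v-K[1][2])/K[1][1]*d,d],-1)
    P=(c-t)@R; P[d<=0]=np.nan; return P
def ray(n,u,v,z):
    m=optics.camera_model(n); K,R,t=np.array(m["K"]),np.array(m["R"]),np.array(m["t"])
    o=-R.T@t; w=R.T@np.linalg.solve(K,[u,v,1.]); return o+w*(z-o[2])/w[2]
E
python3 - <<'E'
from h import *
np.set_printoptions(precision=4,suppress=True)
P=cloud("top",np.load("top0.npy")); im=cv2.imread("pics/top0.png")
for c in [(238,201),(424,216),(418,287),(231,271)]: print("corner",ray("top",*c,.015))
z=P[...,2]; print("bench z",np.nanmedian(z[340:400,150:300]))
m=((z>.009)&(z<.021)).astype(np.uint8); m[:195]=0;m[292:]=0;m[:,:225]=0;m[:,432:]=0
pts=P[m>0][:,:2]; rc=cv2.minAreaRect((pts*1000).astype(np.float32)); print("rect",rc)
print(cv2.boxPoints(rc))
def blob(nm,u0,u1,v0,v1,zl,zh):
    s=P[v0:v1,u0:u1].reshape(-1,3); s=s[(s[:,2]>zl)&(s[:,2]<zh)]
    print(nm,len(s),"min",s.min(0),"max",s.max(0),"med",np.median(s,0)); return s
b=blob("capsule",196,226,215,245,.055,.09)
print("mouth edge y p98",np.percentile(b[:,1],98))
blob("body",260,334,215,260,.06,.1)
h=blob("handle",400,450,225,250,.195,.3)
Q=cloud("scene",np.load("scene0.npy"))
def bs(nm,lo,hi):
    for n,X in(("top",P),("scene",Q)):
        s=X.reshape(-1,3); s=s[((s>lo)&(s<hi)).all(1)]; print(nm,n,len(s),s.min(0) if len(s) else '',s.max(0) if len(s) else '')
E
```

```text
corner [0.6589 0.0867 0.015 ]
corner [ 0.625  -0.2719  0.015 ]
corner [ 0.4893 -0.2539  0.015 ]
corner [0.5235 0.0978 0.015 ]
bench z -0.0011303301204541108
rect ((557.3237915039062, -80.48713684082031), (362.94207763671875, 179.02101135253906), 84.31866455078125)
[[ 450.2881 -252.2056]
 [ 628.4297 -269.9279]
 [ 664.3594   91.2314]
 [ 486.2178  108.9536]]
capsule 350 min [0.5817 0.0999 0.0556] max [0.6124 0.1428 0.0718] med [0.595  0.1214 0.0661]
mouth edge y p98 0.1417862239416401
body 2280 min [ 0.5464 -0.0926  0.06  ] max [0.6167 0.0376 0.0891] med [ 0.5781 -0.0267  0.0803]
handle 180 min [ 0.5501 -0.2563  0.1952] max [ 0.5671 -0.2324  0.2145] med [ 0.558  -0.2428  0.208 ]
```

```bash
cat >> h.py <<'E'
from scipy.spatial.transform import Rotation as Ro
a=np.array([.1,.995,0]); a/=np.linalg.norm(a); cx=np.cross(a,[0,0,1]); O=np.array([.568,-.1634,0])
def W(x,y,z): return O+x*cx+y*a+np.array([0,0,z])
def quat(s):
    z=np.array([0,0,-1.]); y=s*cx; return Ro.from_matrix(np.c_[np.cross(y,z),y,z]).as_quat()
E
python3 - <<'E'
from h import *
np.set_printoptions(precision=3,suppress=True)
s=r.read_state(); print(s["time_s"],s["eef_rot"],s["contact_force"],s["grip_width"],r.tip_extent)
for nm,u,v in(("tall",478,182),("spare",247,166),("tumbler",325,180),("cork",270,212)): print(nm,ray("top",u,v,.0))
for sg in(1,-1):
    for p in (W(0,.36,.2),W(0,.35,.07),W(0,.24,.07),W(0,-.14,.3),W(0,-.135,.21),W(0,0,.21)): print(sg,p,r.solve_ik(p,quat(sg)))
E
```

```text
0.1 [ 0.993  0.121  0.    -0.001] [ 0.095  0.485 -0.336] 0.08542234696057839 0.025
tall [ 0.695 -0.386  0.   ]
spare [0.734 0.073 0.   ]
tumbler [ 0.703 -0.083  0.   ]
cork [0.64  0.026 0.   ]
1 [0.604 0.195 0.2  ] [ 0.191  0.588  1.28  -0.     1.274  0.291]
1 [0.603 0.185 0.07 ] [ 0.176  0.718  1.429 -0.     0.995  0.276]
1 [0.592 0.075 0.07 ] [-0.002  0.667  1.536 -0.     0.938  0.098]
1 [ 0.554 -0.303  0.3  ] [-0.621  0.52   1.123 -0.     1.499 -0.521]
1 [ 0.555 -0.298  0.21 ] [-0.614  0.57   1.284 -0.     1.288 -0.514]
1 [ 0.568 -0.163  0.21 ] [-0.41   0.5    1.405 -0.     1.236 -0.31 ]
-1 [0.604 0.195 0.2  ] [ 0.191  0.588  1.28  -0.     1.274 -2.85 ]
-1 [0.603 0.185 0.07 ] [ 0.176  0.718  1.429 -0.     0.995 -2.865]
-1 [0.592 0.075 0.07 ] [-0.002  0.667  1.536 -0.     0.938 -3.043]
-1 [ 0.554 -0.303  0.3  ] [-0.621  0.52   1.123 -0.     1.499  2.62 ]
-1 [ 0.555 -0.298  0.21 ] [-0.614  0.57   1.284 -0.     1.288  2.627]
-1 [ 0.568 -0.163  0.21 ] [-0.41   0.5    1.405 -0.     1.236  2.832]
```

Run:
```python
from h import *
np.set_printoptions(precision=3,suppress=True)
q=quat(1)
command_gripper(0.0)
r.reach([.3,-.35,.42],q); r.reach([.5,.15,.32],q)
r.reach(W(.003,.352,.16),q); r.move_straight(W(.003,.352,.071),q,speed=.1)
print(r.read_state()["contact_force"],r.read_state()["grip_width"])
hit=r.move_straight(W(0,.225,.071),q,speed=.03,max_force=14)
s=r.read_state(); d=s["eef_pos"]-O; print(hit,s["time_s"],"cradle",d@cx,d@a,d[2],s["contact_force"])
r.hold(.3); print(r.read_state()["contact_force"])
for n in("scene","top"):
    p,dd=optics.get_image(n); cv2.imwrite(f"pics/{n}1.png",p[...,::-1])
p=cv2.imread("pics/scene1.png")[180:400,220:450]; t=cv2.imread("pics/top1.png")[180:300,190:460]
cv2.imwrite("pics/c1.png",np.vstack([cv2.resize(p,(460,440))[:330],cv2.resize(t,(460,204))]))
```

```text
[-1.026  0.095  0.646] 9.85463995449839e-05
True 8.8083 cradle 0.000625720192436497 0.24811925242509877 0.07080385110995556 [1.291 2.707 1.159]
[ 0.858 -0.842  0.073]
```

View pics/c1.png

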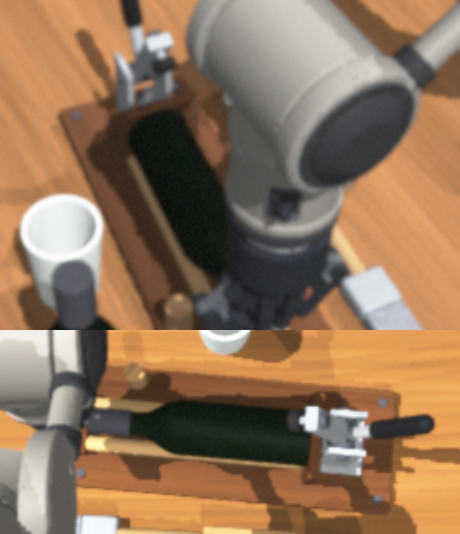

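The bottle has slid and its base appears to touch the stop; I read TCP y = 0.248 against 0.246 expected. The force relaxed after the stop, so I'll press again gently, check that it holds, and then do the clamp.

Run:
```python
from h import *
np.set_printoptions(precision=3,suppress=True)
q=quat(1)
def st(t):
    s=r.read_state(); d=s["eef_pos"]-O; print(t,round(s["time_s"],2),"cradle",np.array([d@cx,d@a,d[2]]),s["contact_force"])
print(r.move_straight(W(0,.236,.071),q,speed=.01,max_force=16)); st("press")
r.move_straight(W(0,.275,.071),q,speed=.08); r.move_straight(W(0,.30,.2),q); st("off")
r.reach([.45,.05,.36],q)
p,dd=optics.get_image("top"); cv2.imwrite("pics/top2.png",p[...,::-1]); P=cloud("top",dd)
s=P.reshape(-1,3)-O; c=np.c_[s@cx,s@a,s[:,2]]
k=c[(abs(c[:,0])<.016)&(c[:,1]>.17)&(c[:,1]<.33)&(c[:,2]>.055)&(c[:,2]<.09)]; print("mouth y",np.percentile(k[:,1],[2,98]),np.median(k[:,0]))
k=c[(abs(c[:,0])<.03)&(c[:,1]<-.03)&(c[:,1]>-.13)&(c[:,2]>.19)&(c[:,2]<.25)]; print("handle",len(k),k.min(0),k.max(0)) if len(k) else print("none")
cv2.imwrite("pics/c2.png",cv2.resize(p[190:300,190:460,::-1],None,fx=2.8,fy=2.8))
```

```text
True
press 9.82 cradle [0.001 0.248 0.071] [0.204 1.859 0.579]
off 11.33 cradle [-0.     0.3    0.199] [ 0.051 -0.112 -0.778]
mouth y [0.172 0.234] -0.001671273995715725
handle 212 [-0.01  -0.092  0.19 ] [ 0.007 -0.065  0.214]
```

View pics/c2.png

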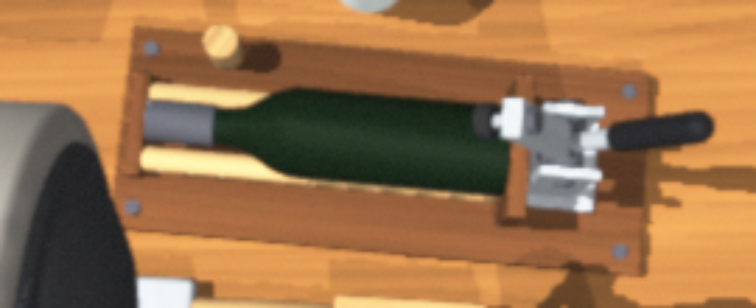

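The bottle is flush: the base meets the stop at crop (510,150) and the mouth is at y = 0.234. The handle end is at y ≈ -0.083 and x ≈ -0.002. Next is the clamp.

Run:
```python
from h import *
np.set_printoptions(precision=3,suppress=True)
q=quat(1)
def st(t):
    s=r.read_state(); d=s["eef_pos"]-O; print(t,round(s["time_s"],2),"cradle",np.array([d@cx,d@a,d[2]]),s["contact_force"])
r.reach([.42,-.2,.38],q); r.reach(W(-.002,-.145,.34),q); r.move_straight(W(-.002,-.145,.21),q,speed=.12); st("down")
for y in (-.08,-.05,-.026,-.012):
    h=r.move_straight(W(-.002,y,.21),q,speed=.04,max_force=25); st(h)
    if h: break
r.move_straight(W(-.002,-.10,.21),q,speed=.1); r.move_straight(W(-.002,-.12,.33),q); r.reach([.40,-.25,.38],q); st("clear")
for n in("scene","top"):
    p,dd=optics.get_image(n); cv2.imwrite(f"pics/{n}3.png",p[...,::-1])
P=cloud("top",dd); s=P.reshape(-1,3)-O; c=np.c_[s@cx,s@a,s[:,2]]
k=c[(abs(c[:,0])<.03)&(c[:,1]<.1)&(c[:,1]>-.13)&(c[:,2]>.18)&(c[:,2]<.25)]; print("handle",len(k),k.min(0),k.max(0))
k=c[(abs(c[:,0])<.016)&(c[:,1]>.17)&(c[:,1]<.33)&(c[:,2]>.055)&(c[:,2]<.09)]; print("mouth y",np.percentile(k[:,1],98))
a3=cv2.imread("pics/scene3.png")[140:400,200:460]; t=cv2.imread("pics/top3.png")[100:360,190:460]
cv2.imwrite("pics/c3.png",np.hstack([cv2.resize(a3,(400,400)),cv2.resize(t,(400,400))]))
```

```text
down 15.28 cradle [-0.002 -0.145  0.211] [ 0.659  0.065 -0.393]
False 17.05 cradle [-0.002 -0.08   0.21 ] [ 0.493 -2.679  1.69 ]
False 17.95 cradle [-0.002 -0.05   0.21 ] [ 0.423  0.507 -0.242]
False 18.7 cradle [-0.002 -0.026  0.21 ] [ 0.278 -0.139 -0.936]
False 19.2 cradle [-0.002 -0.012  0.21 ] [-0.119 -0.57  -0.407]
clear 21.89 cradle [-0.158 -0.103  0.38 ] [ 1.191 -0.146 -0.331]
handle 209 [-0.01   0.002  0.18 ] [0.007 0.034 0.214]
mouth y 0.23353665341777535
```

View pics/c3.png

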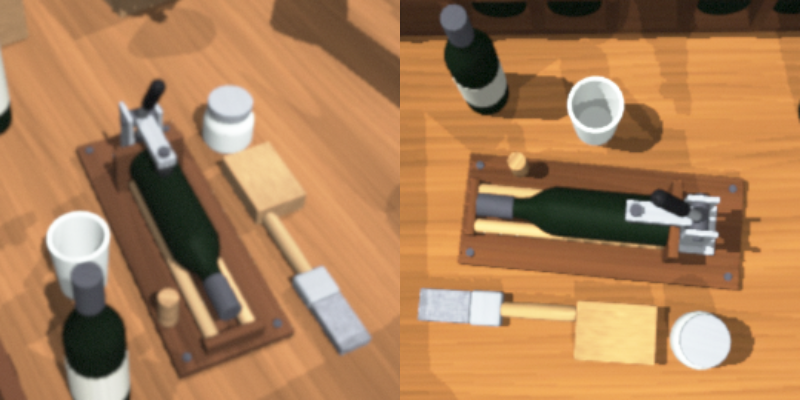

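The clamp is shut, with the arm level over the bottle at (650,210) and the handle end at y ≈ +0.025. The mouth is still at y = 0.234, and the bystanders look unmoved.

```bash
python3 -c "
from workcell import r
r.finish_job()"
```

```text
the job is handed in; nothing more can be done
```

The bottle is flush against the end stop and the toggle clamp is shut on it. I handed the job in at about 22 s of the 48 s allowed. I pushed the bottle by its mouth with the closed fingers, then pushed the handle past centre, where it snapped shut. The arm then moved clear.

- **Bottle:** The mouth is at cradle y = 0.234 m, against 0.235 m expected when flush. A second push stopped at the same place.
- **Clamp:** The handle's far edge is at y = +0.034 m, which puts its end at about +0.025 m, the shut position. In the last pictures the clamp arm lies level over the bottle.
- **Bystanders:** All those in the last cropped pictures look unmoved, judged by eye. The tall bottle is mostly outside those crops and I did not check it again. No label box was identified as such; the tan block by the brush may be it or the brush's head.
- **Disagreement:** The second push stopped 2 mm short of the position I calculated (TCP y 0.248 m instead of 0.246 m), which is within the calibration tolerance. The force reading had dropped to nearly zero after the first stop, so I pressed a second time to be sure.

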